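# Put the mixed-up tools back into their fitted drawer inserts

### The arm

A 6-joint arm with a two-finger parallel gripper is mounted at the origin on a cart in front of the work surface, level with it; the furniture and walls round the work are solid. World frame = base frame: x ahead of the robot, y to its left, z up, the work surface at z = 0. Lengths are in m, angles in rad, forces in N, time in s.
With the tool pointing down it reaches from about 0.325 to 0.925 m from the base axis. Payload 3.1 kg.
Tool frame: the origin (TCP) lies midway between the tips of the shut fingers; the grasp point (between the pads) lies 19 mm behind it; z points along the fingers, y is the line along which they close (so a half turn about z gives the same grasp; the last joint's range is limited). The gripper opens to 85 mm and grips with 20 to 120 N. Pads are 22 mm wide; open, the fingers measure 114 mm over their backs; the gripper's body (76 mm by 85 mm) begins 54 mm behind the grasp point. The pads swing forward as they close: fully open they stand 13 mm farther back than shut.
Start: joints at [-1.344, 0.217, 1.613, -0, 1.311, -0.112], TCP at [0.208, -0.589, 0.231] pointing down, gripper open.
Joint ranges: [-2.75, 2.75], [-0.78, 2.1], [0.31, 2.55], [-1.13, 4.27], [0.13, 2.63], [-2.58, 2.58]. Speed limits (rad/s): [2.79, 2.79, 3.14, 3.14, 3.14, 3.14].

### API

Orientations are given as a unit quaternion [w, x, y, z].
In Python, from workcell import monitor, viewer, job gives the robot as it stands. The module is installed in compiled form; this text tells all that it offers.
- The arm moves only by the tool jog_arm, never from a script. Its argument "motion" is text: rows parted by semicolons, each of 7 numbers parted by spaces: the shift along the world's x, y, z in cm, then the turn, a rotation vector about the world's x, y, z in degrees, then the closure, from -1 (fully open) to 1 (shut). A call has 1 to 12 rows; each row is the pose to reach, as a shift and turn from the pose commanded when the call began; what a row does not reach only later rows make up. A row lasts 1/8 s, in which the tool goes at most 62.5 mm and 10.7 degrees, less where a joint would pass 70% of its speed; a pose out of reach is approached as far as the arm can. A call with a gripper value outside its range is refused whole. The fingers move at their own pace and stop on an object; the grip force is fixed at half the most. Time passes only in rows, so rows that repeat a pose let the fingers close. It gives the time, the measured TCP pose, the force, the opening and the grip force at its end, in the units of the state.
- monitor.get_state(): the state, without advancing time (a new reading comes with each control period).
- viewer.read_camera(name): name is "scene" or "top" or "wrist"; returns (picture, depth): 420x560x3 uint8, red, green, blue; 420x560 float32, m along the optical axis (not along the pixel's ray), 0 where there is no reading.
- viewer.camera_params(name): a dict with "fx", "fy", "cx", "cy" (pixels), "k1" (the pictures are not rectified: a ray, as slopes to the right and down, at radius r is drawn at 1 + k1 r^2 times it, then the intrinsics apply), "origin" and "orientation" of the camera in the world. Camera axes: x right, y down, z forward; pixel columns grow to the right and rows downward; lengths in m; the calibration is good to about 2 mm. A picture is of the moment at which its call begins: read the wrist's pose just before it. camera_params takes no time and is no camera call; for the wrist camera it gives the pose at the moment of the call.
- job.finish_job(): hands the job in; it is judged then, once.
The state is a dict: "clock": time; "joint_positions": joint angles; "qvel": joint speeds; "tau": joint torques, N m; "ee_pos": TCP position; "orientation": TCP orientation; "contact_force": force on the tool from outside, world axes, zero at the start; "wrist_torque": the same for the moment, N m; "width": finger opening in m; "grasp_force": force on a finger pad.
Only numpy, scipy, OpenCV 4.12 (cv2) and the standard library are available. Lean on these libraries where they do the work, as an engineer would, in place of code of your own. Each camera call takes 0.05 s, during which the arm holds its last target. There are 200 camera calls.

### The job

The plane, the sanding block and the tape measure have been put back in each other's drawer inserts, and the drawer will not shut. Put each one into the insert made for it (plane in the smallest, sanding block in the longest, tape measure in the nearly square one), lying flat on the felt inside its well; the empty rubber mat is there to set one down on meanwhile. Set the tools down rather than dropping them, and leave the pine offcut, the brush and the dowel beside them where they lie.

Things in the scene. Friction and masses are not known exactly. Their poses are not given: they have to be found in the camera images.
- plane: small wooden hand plane, 44 mm wide (x) by 76 mm long (y), flat-sided body 36 mm high, its steel iron and wedge standing up to 60 mm in the middle (x within 12 mm of the middle); about 0.18 kg. Origin: centre of its underside; z up. Grasp across the 44 mm width (along its x).
- block: cork sanding block, plain rectangle 62 mm (x) by 100 mm (y) by 32 mm high; about 0.07 kg. Origin: centre of its underside; z up. Grasp across the 62 mm (along its x).
- tape: yellow and black tape measure lying flat, 34 mm high, about 0.2 kg. Overall 79 (x) by 86 mm (y), origin at the middle of that, on the underside; z up. The case spans y = -22 to +42 mm, x = -40 to +40 mm; the rest is the thin end hook at x = -33, y = -43 mm. Grasp the case along its y (64 mm wide, middle at y = +10 mm, x = 0).
- plane_tray: fixed dark wooden drawer insert, 84 x 116 x 16 mm, with one rectangular well, 60 x 92 mm (x by y), down to a felt floor at z = 5 mm; walls 12 mm thick, notched for fingers (50 mm wide, down to z = 9 mm) in the two short walls. Origin: centre of its underside; z up. The smallest, made for the plane. At the start the tape measure lies across its rim (underside at z = 16 mm).
- block_tray: fixed dark wooden drawer insert, 102 x 140 x 16 mm, with one rectangular well, 78 x 116 mm (x by y), down to a felt floor at z = 5 mm; walls 12 mm thick, notched for fingers (50 mm wide, down to z = 9 mm) in the two long walls. Origin: centre of its underside; z up. The longest, made for the sanding block. At the start the plane stands in its well.
- tape_tray: fixed dark wooden drawer insert, 120 x 130 x 16 mm, with one rectangular well, 96 x 106 mm (x by y), down to a felt floor at z = 5 mm; walls 12 mm thick, notched for fingers (50 mm wide, down to z = 9 mm) in the -y and +y walls. Origin: centre of its underside; z up. The nearly square, widest one, made for the tape measure. At the start the sanding block lies in its well.
- mat: empty black rubber bench mat, 112 (x) by 132 (y) by 4 mm, flat and fixed, room for any one of the tools. Origin: centre of its underside, on the bench; z up.
- offcut: pine offcut lying loose on the bench, 30 (x) by 140 (y) by 30 mm, origin centre of its underside. Bystander.
- brush: stiff dark brush standing bristles up, 24 x 45 x 40 mm, loose, origin centre of its underside. Bystander.
- dowel: short wooden dowel lying loose, 10 mm thick, 38 mm long (y), origin centre of its underside. Bystander.

How it is judged:
At the end, for the whole second after the job is handed in: Plane, sanding block and tape measure each lie flat (tilt under 0.08 rad) on the felt of their own insert's well: underside less than 9 mm above the bench (felt at 5 mm, rim at 16 mm), origin within 20 mm of the insert's centre; released and at rest (z of plane in the frame of plane_tray below 0.009 m and horizontal distance between plane and plane_tray below 0.02 m and angle between each of plane, block, tape's own z axis and vertical below 0.08 rad and linear speed of each of plane, block, tape below 0.02 m/s and angular speed of each of plane, block, tape below 0.2 rad/s and contact force between each of plane, block, tape and the fingers below 0.1 N and z of block in the frame of block_tray below 0.009 m and horizontal distance between block and block_tray below 0.02 m and z of tape in the frame of tape_tray below 0.009 m and horizontal distance between tape and tape_tray below 0.02 m); the robot touches nothing.
It fails at once if a tool is dropped or thrown: nothing touches it while its underside is more than 5 cm above the bench ((height (world z) of plane above 0.05 m and contact force between plane and anything else below 0.01 N) or (height (world z) of block above 0.05 m and contact force between block and anything else below 0.01 N) or (height (world z) of tape above 0.05 m and contact force between tape and anything else below 0.01 N)).
It fails at once if the pine offcut, the brush or the loose dowel is moved more than 3 cm (distance of any of offcut, brush, dowel from where it was at the start of the episode above 0.03 m).
It also fails if it takes over 86 s, if anything falls off the work surface, if the arm or the gripper's body presses on something with over 40 N, if the wrist force passes 120 N, or if a joint passes its speed limit or range.

## Working session

There is one attempt and no reset: what is moved stays moved. The work goes in short steps, Python scripts to look and compute and a tool call to move; the robot and the scene stay as the last step left them, time stands still between calls to the robot, and variables do not carry over. Pictures are saved under pics/ and viewed, at most 14 in all, crops included, and the job is handed in when it is done.

Besides the shell and the picture viewer there is one more tool, called as name(argument=value, ...) on one line, values as JSON. jog_arm: Moves the arm, as the interface text tells. Its arguments: {"type":"object","properties":{"motion":{"type":"string"}},"required":["motion"]}

```bash
mkdir -p pics
cat > h.py <<'E'
import numpy as np, cv2
from scipy.spatial.transform import Rotation as R
from workcell import monitor, viewer, job
def K(p): return np.array([[p['fx'],0,p['cx']],[0,p['fy'],p['cy']],[0,0,1]])
def Rot(p):
    w,x,y,z=p['orientation']; return R.from_quat([x,y,z,w]).as_matrix()
def rays(p,uv):
    uv=np.asarray(uv,float).reshape(-1,2)
    d=(uv-[p['cx'],p['cy']])/[p['fx'],p['fy']]
    s=d.copy()
    for _ in range(20): s=d/(1+p['k1']*(s**2).sum(1,keepdims=True))
    return np.c_[s,np.ones(len(s))]
def onplane(p,uv,z):
    d=rays(p,uv)@Rot(p).T; o=np.array(p['origin'])
    return o+d*((z-o[2])/d[:,2])[:,None]
def cloud(p,dep):
    h,w=dep.shape; u,v=np.meshgrid(np.arange(w),np.arange(h))
    r=rays(p,np.c_[u.ravel(),v.ravel()])
    return (np.array(p['origin'])+(r*dep.reshape(-1,1))@Rot(p).T).reshape(h,w,3)
E
python3 - <<'E'
from h import *
for n in ['top','scene']:
    p=viewer.camera_params(n); im,d=viewer.read_camera(n)
    cv2.imwrite(f'pics/{n}0.png',im[:,:,::-1]); np.savez(f'{n}0.npz',im=im,d=d)
    print(n,p)
s=monitor.get_state(); print(s['clock'],s['ee_pos'],s['orientation'],s['width'])
E
```

```text
top {'fx': 524.9699531888881, 'fy': 524.9699531888881, 'cx': 274.92383230390124, 'cy': 212.6733813592701, 'k1': -0.10425438449969172, 'origin': array([ 0.38289983, -0.16994976,  0.99339806]), 'orientation': array([-0.03326565,  0.71089773, -0.70195169,  0.02795795])}
scene {'fx': 451.7407467977776, 'fy': 451.7407467977776, 'cx': 276.5008397234727, 'cy': 204.96584375318784, 'k1': 0.014724806530168185, 'origin': array([-0.27280906, -0.63385367,  0.47056888]), 'orientation': array([-0.46610833,  0.7472559 , -0.39953502,  0.25440795])}
0.1 [ 0.20759468 -0.58873571  0.23008599] [-1.08681853e-03  9.85684585e-01  1.68596307e-01 -5.89662272e-05] 0.08494766597348784
```

View pics/top0.png

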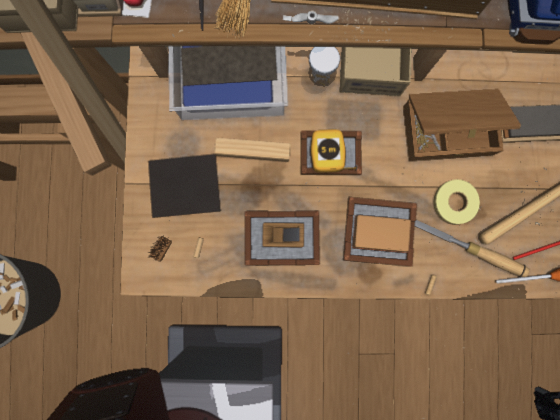

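View pics/scene0.png

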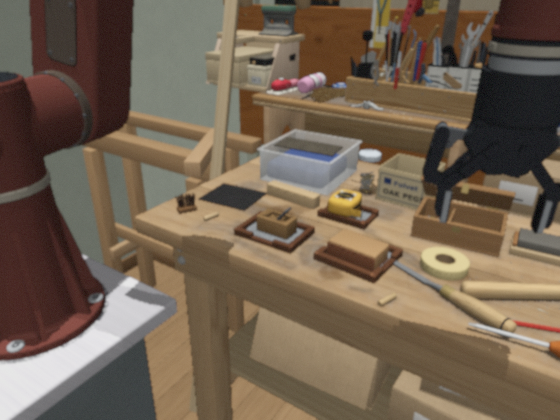

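The top view shows the following:
- The mat is at (184,185).
- The tape sits on plane_tray at (331,152).
- The plane is in block_tray at (282,237), and the block is in tape_tray at (381,231).
- The offcut is at (252,150), the brush at (160,248) and dowels at (199,247) and (431,284).

The scene view agrees. Next I'll measure.

```bash
cat > meas.py <<'E'
from h import *
def rect(p,mask,z,tag):
    cs,_=cv2.findContours(mask.astype(np.uint8),cv2.RETR_EXTERNAL,cv2.CHAIN_APPROX_NONE)
    c=max(cs,key=cv2.contourArea).reshape(-1,2)
    w=onplane(p,c,z)[:,:2]
    (cx,cy),(a,b),t=cv2.minAreaRect((w*1000).astype(np.float32))
    box=cv2.boxPoints(((cx,cy),(a,b),t)); e=[box[1]-box[0],box[2]-box[1]]
    L=max(e,key=np.linalg.norm); ang=np.degrees(np.arctan2(L[1],L[0]))
    ang=(ang+90)%180-90
    print(tag,'ctr mm %.1f %.1f'%(cx,cy),'size %.1f x %.1f'%(max(a,b),min(a,b)),'long-axis deg from +x %.1f'%ang)
    return cx,cy,ang
E
python3 - <<'E'
from meas import *
p=viewer.camera_params('top'); f=np.load('top0.npz'); im=f['im']; d=f['d']; c=cloud(p,d)
print('bench z',np.median(c[200:290,320:340,2]), c[260:290,150:330,2].mean())
hsv=cv2.cvtColor(im,cv2.COLOR_RGB2HSV)
def win(m,x0,y0,x1,y1):
    o=np.zeros(m.shape,bool); o[y0:y1,x0:x1]=m[y0:y1,x0:x1]; return o
for n,q in dict(mat=(170,185),trayrimP=(305,155),trayB=(250,240),trayT=(350,230),bench=(225,200),block=(380,240),plane=(270,236),tape=(320,140),feltB=(260,222),feltT=(362,212),off=(240,150),handbench=(330,270)).items():
    print(n,q,hsv[q[1],q[0]],c[q[1],q[0]].round(4))
# shelf heights
for q in [(331,100),(300,40),(375,60),(460,110),(230,60),(450,40),(300,10)]: print(q,c[q[1],q[0]].round(3))
v=hsv[:,:,2]
z=c[:,:,2]
H=lambda lo,hi:(z>lo)&(z<hi)
rect(p,win(v<60,140,145,225,225),.004,'mat')
for n,w in dict(P=(292,122,372,182),B=(238,202,326,272),T=(338,190,424,272)).items():
    m=win(H(.009,.1),*w); rect(p,m,.016,'tray z-mask '+n)
    dark=win((v<110)&(hsv[:,:,1]>60),*w); rect(p,dark,.016,'tray dark '+n)
rect(p,win(H(.027,.05),340,190,424,272),.037,'block')
rect(p,win(H(.03,.1),238,202,326,272),.041,'plane')
rect(p,win(H(.04,.1),292,122,372,182),.05,'tape')
rect(p,win(H(.017,.1),205,130,294,168),.03,'offcut')
rect(p,win(H(.01,.1),145,230,180,268),.04,'brush')
cr=np.hstack([cv2.resize(im[y:y+76,x:x+90],None,fx=4,fy=4,interpolation=cv2.INTER_CUBIC) for x,y in [(290,115)]]+[cv2.resize(im[200:276,238:328],None,fx=4,fy=4,interpolation=cv2.INTER_CUBIC)])
cv2.imwrite('pics/crop1.png',cr[:,:,::-1]); print(cr.shape)
E
```

```text
bench z -0.0005300140796142827 0.0038063990477204355
mat (170, 185) [10 31 49] [0.5196 0.0397 0.0021]
trayrimP (305, 155) [ 11 138 100] [ 0.5794 -0.2178  0.0079]
trayB (250, 240) [ 8 94 81] [ 0.4162 -0.1161  0.0117]
trayT (350, 230) [ 10 139  97] [ 0.4374 -0.3035  0.0093]
bench (225, 200) [ 14  81 135] [ 0.4921 -0.0665  0.0005]
block (380, 240) [ 15 125 190] [ 0.4181 -0.3545  0.0381]
plane (270, 236) [ 15 126 105] [ 0.423  -0.1538  0.0396]
tape (320, 140) [126   6 224] [ 0.6    -0.2433  0.0466]
feltB (260, 222) [107  13 140] [ 0.4508 -0.1339  0.0024]
feltT (362, 212) [111  13 138] [ 0.4717 -0.3262  0.0086]
off (240, 150) [ 17  93 216] [ 0.5831 -0.0955  0.0298]
handbench (330, 270) [ 15  99 170] [ 0.362  -0.2669  0.0019]
(331, 100) [ 0.691 -0.268 -0.001]
(300, 40) [ 0.725 -0.2    0.203]
(375, 60) [ 0.773 -0.355  0.002]
(460, 110) [ 0.648 -0.489  0.095]
(230, 60) [ 0.733 -0.079  0.094]
(450, 40) [ 0.73  -0.438  0.204]
(300, 10) [ 0.775 -0.199  0.203]
mat ctr mm 519.1 12.6 size 129.0 x 108.4 long-axis deg from +x -83.8
tray z-mask P ctr mm 585.1 -266.0 size 115.3 x 87.2 long-axis deg from +x 89.7
tray dark P ctr mm 583.5 -266.9 size 114.6 x 82.8 long-axis deg from +x -89.2
tray z-mask B ctr mm 427.2 -176.6 size 76.5 x 46.6 long-axis deg from +x -89.5
tray dark B ctr mm 421.6 -174.9 size 139.4 x 102.5 long-axis deg from +x -89.3
tray z-mask T ctr mm 435.5 -358.6 size 130.3 x 120.6 long-axis deg from +x 85.3
tray dark T ctr mm 435.4 -358.0 size 131.2 x 121.1 long-axis deg from +x 85.2
block ctr mm 430.5 -358.0 size 100.0 x 61.9 long-axis deg from +x 85.5
plane ctr mm 426.9 -176.5 size 74.5 x 43.6 long-axis deg from +x -89.3
tape ctr mm 582.0 -257.6 size 76.2 x 62.1 long-axis deg from +x 0.8
offcut ctr mm 586.3 -117.6 size 138.1 x 32.6 long-axis deg from +x 85.8
brush ctr mm 396.7 49.3 size 46.0 x 26.2 long-axis deg from +x -32.3
(304, 720, 3)
```

View pics/crop1.png

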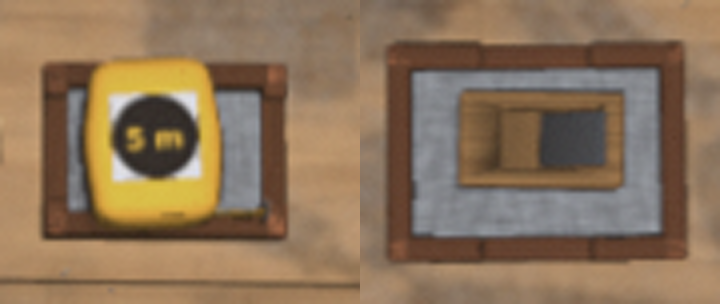

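The crop confirms the tape's hook points to world −y/−x (yaw ≈ 0.8°). The plane is square in block_tray. Sizes match those given to within about 2 mm. First I'll move above the plane, with the fingers along world x.

jog_arm(motion="3 5 -1 0 0 9 -1; 6 10 -3 0 0 18 -1; 9 15 -5 0 0 27 -1; 12 20 -7 0 0 36 -1; 15 26 -9 0 0 45 -1; 18 32 -10 0 0 54 -1; 20 37 -10 0 0 63 -1; 21.9 41.2 -10 0 0 71.3 -1; 21.9 41.2 -10 0 0 71.3 -1; 21.9 41.2 -10 0 0 71.3 -1; 21.9 41.2 -10 0 0 71.3 -1")

```text
clock: 1.48
ee_pos: [0.4264, -0.1786, 0.1313]
orientation: [0.0, 0.703, 0.711, -0.0]
contact_force: [-0.2, -0.1, -0.2]
width: 0.0855
grasp_force: 0.0
```

jog_arm(motion="0 0 -4 0 0 0 -1; 0 0 -7 0 0 0 -1; 0 0 -9 0 0 0 -1; 0 0 -10.5 0 0 0 -1; 0 0 -11.6 0 0 0 -1; 0 0 -11.9 0 0 0 -1; 0 0 -11.9 0 0 0 1; 0 0 -11.9 0 0 0 1; 0 0 -11.9 0 0 0 1; 0 0 -11.9 0 0 0 1; 0 0 -11.9 0 0 0 1; 0 0 -11.9 0 0 0 1")

```text
clock: 2.98
ee_pos: [0.4279, -0.1781, 0.0134]
orientation: [0.001, 0.703, 0.712, 0.0]
contact_force: [2.0, 0.2, 5.5]
width: 0.0431
grasp_force: 62.5
```

Gripped at a width of 43 mm, as expected. I'll lift it low and carry it to the mat.

jog_arm(motion="0 0 2 0 0 0 1; 0 0 5 0 0 0 1; 2 4 6 0 0 0 1; 4 9 6 0 0 0 1; 6 14 6 0 0 0 1; 8.3 19.5 6 0 0 0 1; 8.3 19.5 5 0 0 0 1; 8.3 19.5 3 0 0 0 1; 8.3 19.5 1.5 0 0 0 1; 8.3 19.5 0.6 0 0 0 1; 8.3 19.5 0.2 0 0 0 1; 8.3 19.5 0.2 0 0 0 1")

```text
clock: 4.47
ee_pos: [0.5097, 0.0172, 0.0142]
orientation: [-0.0, 0.703, 0.711, -0.0]
contact_force: [-0.8, -0.3, -1.1]
width: 0.0429
grasp_force: 61.8
```

Run:
```python
from h import *
im,d=viewer.read_camera('scene'); cv2.imwrite('pics/s1.png',cv2.resize(im[130:290,130:450],None,fx=2.4,fy=2.4)[:,:,::-1])
s=monitor.get_state(); print(s['width'],s['ee_pos'],s['contact_force'])
```

```text
0.04324379555500815 [0.51015961 0.0172241  0.01462773] [ 0.80333871  1.24775468 -1.94216044]
```

View pics/s1.png

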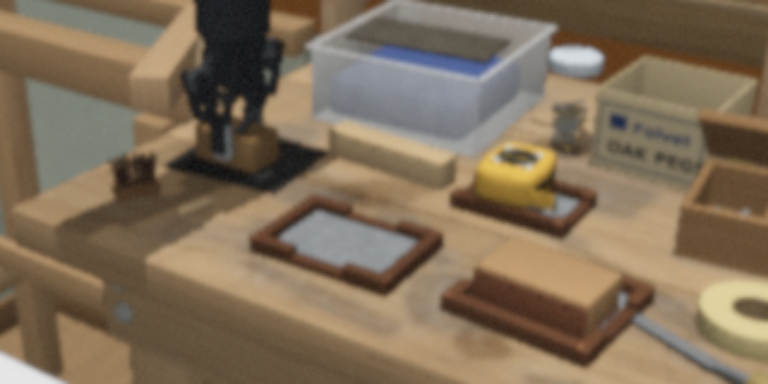

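The picture shows the plane held upright over the mat at (235,145). Block_tray at (345,245) is empty. I'll lower the last 3 mm, release and retreat.

jog_arm(motion="0 0 -0.2 0 0 0 1; 0 0 -0.3 0 0 0 1; 0 0 -0.3 0 0 0 1; 0 0 -0.3 0 0 0 -1; 0 0 -0.3 0 0 0 -1; 0 0 -0.3 0 0 0 -1; 0 0 -0.3 0 0 0 -1; 0 0 -0.3 0 0 0 -1; 0 0 2 0 0 0 -1; 0 0 5 0 0 0 -1; 0 0 8 0 0 0 -1; 0 0 11 0 0 0 -1")

```text
clock: 6.02
ee_pos: [0.5096, 0.0175, 0.1252]
orientation: [-0.0, 0.703, 0.711, -0.0]
contact_force: [0.5, -1.1, -0.2]
width: 0.0852
grasp_force: 0.0
```

jog_arm(motion="-1 -5 0 0 0 -1 -1; -2 -11 0 0 0 -2 -1; -3 -17 0 0 0 -3 -1; -5 -23 0 0 0 -4 -1; -6.5 -29 0 0 0 -5.1 -1; -7.5 -34 0 0 0 -5.1 -1; -7.9 -37.5 0 0 0 -5.1 -1; -7.9 -37.5 0 0 0 -5.1 -1; -7.9 -37.5 -3 0 0 -5.1 -1; -7.9 -37.5 -6 0 0 -5.1 -1; -7.9 -37.5 -8 0 0 -5.1 -1; -7.9 -37.5 -8 0 0 -5.1 -1")

```text
clock: 7.52
ee_pos: [0.4296, -0.3554, 0.0423]
orientation: [-0.002, 0.733, 0.68, 0.0]
contact_force: [0.6, -0.4, -0.1]
width: 0.0858
grasp_force: 0.0
```

Run:
```python
from meas import *
im,d=viewer.read_camera('top'); p=viewer.camera_params('top')
im2,d2=viewer.read_camera('scene'); a=cv2.resize(im[170:290,130:450],(800,300)); b=cv2.resize(im2[110:310,130:450],(480,300)); cv2.imwrite('pics/t2.png',np.vstack([a,np.pad(b,((0,0),(0,320),(0,0)))])[:,:,::-1])
s=monitor.get_state(); print(s['clock'],s['width'],s['ee_pos'],s['contact_force'])
z=cloud(p,d)[:,:,2]; m=np.zeros(z.shape,bool); m[145:225,140:225]=((z>.025)&(z<.1))[145:225,140:225]; rect(p,m,.04,'plane')
```

```text
7.625 0.0854608855243963 [ 0.43128694 -0.35746628  0.04484242] [ 0.53699097 -0.16023155  1.00982481]
plane ctr mm 507.2 16.4 size 78.0 x 44.5 long-axis deg from +x -89.5
```

View pics/t2.png

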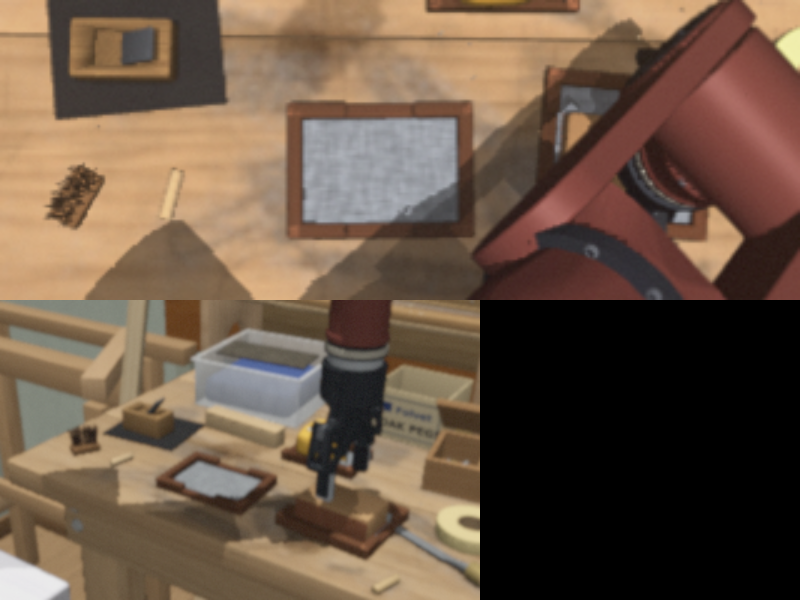

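The plane stands upright on the mat. The fingers straddle the block with one finger each side along x, so I'll descend and grip.

jog_arm(motion="0 0 -1 0 0 0 -1; 0 0 -2 0 0 0 -1; 0 0 -2.7 0 0 0 -1; 0 0 -3 0 0 0 -1; 0 0 -3 0 0 0 1; 0 0 -3 0 0 0 1; 0 0 -3 0 0 0 1; 0 0 -3 0 0 0 1; 0 0 -3 0 0 0 1; 0 0 -3 0 0 0 1")

```text
clock: 8.88
ee_pos: [0.4312, -0.358, 0.0148]
orientation: [0.001, 0.734, 0.68, -0.0]
contact_force: [-0.0, -0.4, 2.8]
width: 0.06
grasp_force: 67.9
```

jog_arm(motion="0 0 2 0 0 0 1; 0 0 4.5 0 0 0 1; 0 4 5 0 0 2 1; 0 9 5 0 0 4 1; -1 14 5 0 0 5.2 1; -1 18.3 5 0 0 5.2 1; -1 18.3 5 0 0 5.2 1; -1 18.3 3.5 0 0 5.2 1; -1 18.3 2 0 0 5.2 1; -1 18.3 2 0 0 5.2 1")

```text
clock: 10.12
ee_pos: [0.419, -0.1743, 0.0321]
orientation: [-0.002, 0.703, 0.712, -0.001]
contact_force: [-0.3, 0.6, -0.1]
width: 0.0596
grasp_force: 67.4
```

Run:
```python
from h import *
im2,d2=viewer.read_camera('scene'); cv2.imwrite('pics/s3.png',cv2.resize(im2[190:280,200:400],(800,360),interpolation=cv2.INTER_CUBIC)[:,:,::-1])
s=monitor.get_state(); print(s['clock'],s['width'],s['ee_pos'],s['orientation'],s['contact_force'])
```

```text
10.175 0.05966767354714038 [ 0.41964117 -0.17457394  0.03288437] [-1.56590741e-03  7.02544302e-01  7.11638182e-01 -3.88397881e-04] [-0.01947113 -0.00089959 -0.43051472]
```

View pics/s3.png

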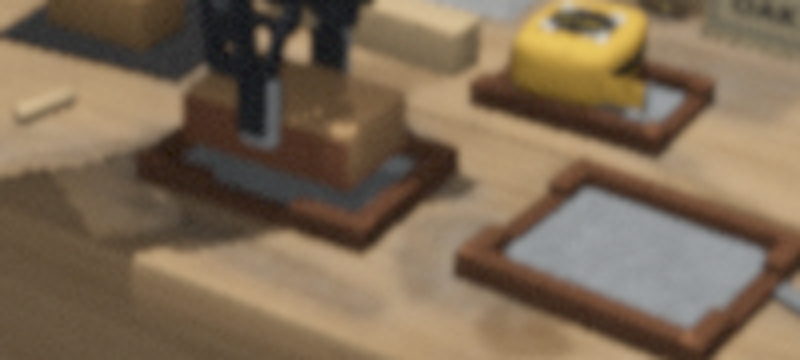

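The block hangs level over the well of block_tray at (265,130). I'll lower it with a 2 mm x trim.

jog_arm(motion="0.2 0 -0.7 0 0 0 1; 0.2 0 -1.3 0 0 0 1; 0.2 0 -1.7 0 0 0 1; 0.2 0 -1.9 0 0 0 1; 0.2 0 -1.9 0 0 0 1")

```text
clock: 10.8
ee_pos: [0.4227, -0.1744, 0.0152]
orientation: [-0.0, 0.702, 0.712, -0.0]
contact_force: [0.1, 1.2, -0.5]
width: 0.0595
grasp_force: 67.4
```

jog_arm(motion="0 0 -0.1 0 0 0 1; 0 0 -0.1 0 0 0 -1; 0 0 -0.1 0 0 0 -1; 0 0 -0.1 0 0 0 -1; 0 0 -0.1 0 0 0 -1; 0 0 -0.1 0 0 0 -1; 0 0 3 0 0 0 -1; 0 0 6 0 0 -3 -1; 0 0 10 0 0 -8 -1; 0 0 11 0 0 -17 -1; 0 0 11 0 0 -25 -1")

```text
clock: 12.18
ee_pos: [0.4238, -0.1751, 0.127]
orientation: [0.002, 0.841, 0.541, 0.001]
contact_force: [0.0, 0.3, 0.2]
width: 0.0855
grasp_force: 0.0
```

jog_arm(motion="2 -1 0 0 0 -9 -1; 5 -2 0 0 0 -18 -1; 8 -4 0 0 0 -27 -1; 11 -6 0 0 0 -36 -1; 14 -8 0 0 0 -45 -1; 15.9 -8.3 0 0 0 -54 -1; 15.9 -8.3 0 0 0 -63 -1; 15.9 -8.3 0 0 0 -64.8 -1; 15.9 -8.3 0 0 0 -64.8 -1; 15.9 -8.3 0 0 0 -64.8 -1")

```text
clock: 13.42
ee_pos: [0.5815, -0.2574, 0.1253]
orientation: [-0.0, 1.0, 0.009, -0.0]
contact_force: [-0.7, 0.1, 0.8]
width: 0.0855
grasp_force: 0.0
```

Run:
```python
from meas import *
im,d=viewer.read_camera('wrist'); cv2.imwrite('pics/w4.png',im[:,:,::-1])
s=monitor.get_state(); print(s['clock'],s['width'],s['ee_pos'],s['orientation'],s['contact_force'],s['joint_positions'])
p=viewer.camera_params('top'); im,d=viewer.read_camera('top')
z=cloud(p,d)[:,:,2]; m=np.zeros(z.shape,bool); m[202:272,238:326]=((z>.025)&(z<.05))[202:272,238:326]; rect(p,m,.037,'block'); print('top z',np.median(z[230:245,275:290]))
```

```text
13.475 0.08540702924336677 [ 0.58151008 -0.25737473  0.1253359 ] [-3.29659251e-05  9.99956970e-01  9.27669202e-03 -1.45792572e-05] [-0.28663751  0.56477454 -0.10800136] [-5.27000901e-01  3.43920427e-01  1.66551868e+00  4.61453371e-05
  1.13221230e+00  1.02522218e+00]Traceback (most recent call last):
  File "<stdin>", line 5, in <module>
  File "meas.py", line 4, in rect
    c=max(cs,key=cv2.contourArea).reshape(-1,2)
      ~~~^^^^^^^^^^^^^^^^^^^^^^^^
ValueError: max() iterable argument is empty
```

View pics/w4.png

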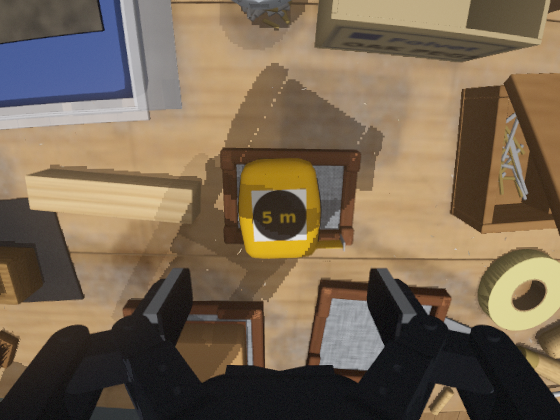

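The wrist view shows the tape case centred between the fingers (columns 240–320, middle 280) and its hook to the right. The block lies in block_tray at the lower left. Next I'll descend and grip the tape.

jog_arm(motion="0 0 -3 0 0 0 -1; 0 0 -6 0 0 0 -1; 0 0 -8 0 0 0 -1; 0 0 -9.5 0 0 0 -1; 0 0 -10.4 0 0 0 -1; 0 0 -10.5 0 0 0 -1; 0 0 -10.5 0 0 0 1; 0 0 -10.5 0 0 0 1; 0 0 -10.5 0 0 0 1; 0 0 -10.5 0 0 0 1; 0 0 -10.5 0 0 0 1; 0 0 -10.5 0 0 0 1")

```text
clock: 15.02
ee_pos: [0.583, -0.2585, 0.0222]
orientation: [0.001, 1.0, 0.009, 0.001]
contact_force: [-1.7, -0.7, 5.8]
width: 0.061
grasp_force: 65.2
```

jog_arm(motion="0 0 1.5 0 0 0 1; 0 0 4 0 0 0 1; -2 -1 5 0 0 -1 1; -5 -3 5 0 0 -3 1; -8.5 -5 5 0 0 -5 1; -12 -7.5 5 0 0 -5.9 1; -14.6 -9 5 0 0 -5.9 1; -14.6 -9 5 0 0 -5.9 1; -14.6 -9 3 0 0 -5.9 1; -14.6 -9 1.5 0 0 -5.9 1; -14.6 -9 1 0 0 -5.9 1; -14.6 -9 1 0 0 -5.9 1")

```text
clock: 16.52
ee_pos: [0.4358, -0.3468, 0.0297]
orientation: [-0.0, 0.999, -0.042, -0.0]
contact_force: [-0.5, -0.2, -1.5]
width: 0.0609
grasp_force: 66.1
```

Run:
```python
from h import *
im2,d2=viewer.read_camera('scene'); cv2.imwrite('pics/s5.png',cv2.resize(im2[180:300,210:430],(770,420),interpolation=cv2.INTER_CUBIC)[:,:,::-1])
s=monitor.get_state(); print(s['clock'],s['width'],s['ee_pos'],s['orientation'],s['contact_force'])
```

```text
16.575 0.06098996121939812 [ 0.43610987 -0.34732106  0.03031808] [-3.97404785e-05  9.99100517e-01 -4.24046512e-02  1.68094893e-05] [ 0.39838699 -0.36016996 -1.9321605 ]
```

View pics/s5.png

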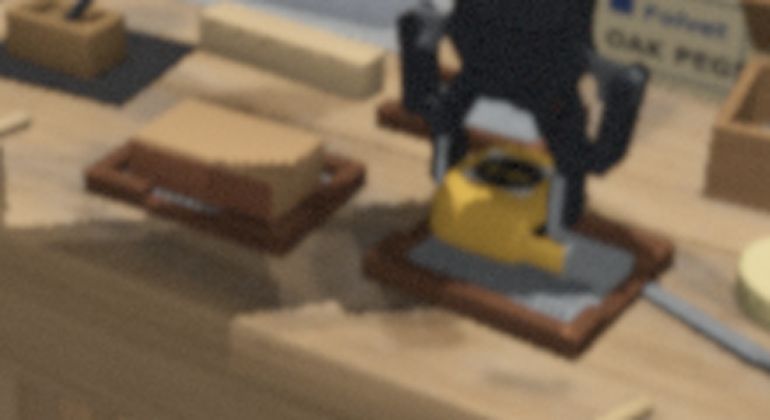

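The tape is level over the tape_tray well at (500,220), inside the walls with the hook clear. The block is seated in its tray at (230,170). I'll lower the tape.

jog_arm(motion="0 0 -0.7 0 0 0 1; 0 0 -1.3 0 0 0 1; 0 0 -1.6 0 0 0 1; 0 0 -1.8 0 0 0 1; 0 0 -1.9 0 0 0 1; 0 0 -1.9 0 0 0 1")

```text
clock: 17.32
ee_pos: [0.4355, -0.3474, 0.0116]
orientation: [-0.0, 0.999, -0.043, -0.0]
contact_force: [-1.8, 1.3, 0.9]
width: 0.0604
grasp_force: 66.4
```

jog_arm(motion="0 0 -0.1 0 0 0 1; 0 0 -0.1 0 0 0 -1; 0 0 -0.1 0 0 0 -1; 0 0 -0.1 0 0 0 -1; 0 0 -0.1 0 0 0 -1; 0 0 -0.1 0 0 0 -1; 0 0 3 0 0 0 -1; 0 0 6 0 0 0 -1; 0 0 9 0 0 5 -1; 0 0 11.3 0 0 14 -1; 0 3 11.3 0 0 23 -1; 0 3 11.3 0 0 23 -1")

```text
clock: 18.82
ee_pos: [0.4355, -0.3161, 0.1243]
orientation: [-0.0, 0.987, 0.158, -0.0]
contact_force: [-0.3, -0.6, -0.9]
width: 0.0856
grasp_force: 0.0
```

jog_arm(motion="1 4 0 0 0 9 -1; 2 8 0 0 0 18 -1; 3 12 0 0 0 27 -1; 4 16 0 0 0 36 -1; 5 20 0 0 0 45 -1; 6 25 0 0 0 54 -1; 7 30 0 0 0 63 -1; 7.4 33.4 0 0 0 72.5 -1; 7.4 33.4 0 0 0 72.5 -1; 7.4 33.4 0 0 0 72.5 -1; 7.4 33.4 0 0 0 72.5 -1")

```text
clock: 20.2
ee_pos: [0.5098, 0.0153, 0.1242]
orientation: [0.0, 0.704, 0.71, -0.0]
contact_force: [-0.5, 1.0, -0.1]
width: 0.0854
grasp_force: 0.0
```

Run:
```python
from meas import *
s=monitor.get_state(); print(s['clock'],s['width'],s['ee_pos'],s['orientation'],s['contact_force'])
p=viewer.camera_params('top'); im,d=viewer.read_camera('top'); cv2.imwrite('pics/t6.png',cv2.resize(im[110:300,130:450],(800,475),interpolation=cv2.INTER_CUBIC)[:,:,::-1])
z=cloud(p,d)[:,:,2]
for n,(x0,y0,x1,y1),lo,hi,h in [('block',(238,202,326,272),.025,.05,.037),('tape',(338,190,424,272),.025,.06,.039)]:
    m=np.zeros(z.shape,bool); m[y0:y1,x0:x1]=((z>lo)&(z<hi))[y0:y1,x0:x1]
    try: rect(p,m,h,n); print(np.median(z[m]))
    except Exception as e: print(n,e)
```

```text
20.2 0.08544047537869355 [0.50976487 0.01529671 0.12416823] [ 8.21661514e-05  7.04297089e-01  7.09905324e-01 -1.88188750e-04] [-0.45154462  1.04404382 -0.07605371]
block ctr mm 420.7 -175.7 size 98.6 x 60.1 long-axis deg from +x -89.3
0.03665486043189342
tape ctr mm 436.3 -346.2 size 77.0 x 64.3 long-axis deg from +x -0.3
0.037824544979007335
```

View pics/t6.png

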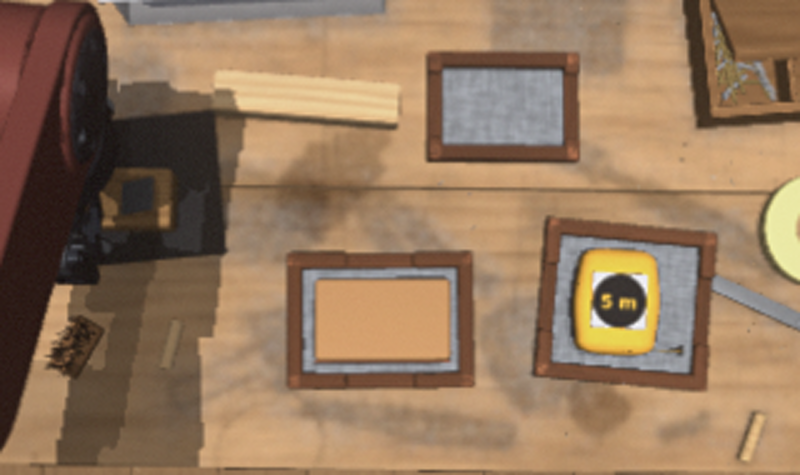

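The block is seated (top at 36.7 mm, centre within 1 mm of its tray's). The tape is also seated (top at 37.8 mm), inside its well. I'll grip the plane on the mat a little higher this time, because the long walls of plane_tray have no notches.

jog_arm(motion="0 0.1 -3 0 0 0 -1; 0 0.2 -6 0 0 0 -1; 0 0.2 -8.5 0 0 0 -1; 0 0.2 -10 0 0 0 -1; 0 0.2 -10.6 0 0 0 -1; 0 0.2 -10.6 0 0 0 -1; 0 0.2 -10.6 0 0 0 1; 0 0.2 -10.6 0 0 0 1; 0 0.2 -10.6 0 0 0 1; 0 0.2 -10.6 0 0 0 1; 0 0.2 -10.6 0 0 0 1; 0 0.2 -10.6 0 0 0 1")

```text
clock: 21.75
ee_pos: [0.5111, 0.0185, 0.0195]
orientation: [0.001, 0.703, 0.711, 0.001]
contact_force: [0.5, -0.4, 5.2]
width: 0.0423
grasp_force: 63.4
```

Run:
```python
from meas import *
s=monitor.get_state(); print(s['clock'],s['ee_pos'])
p=viewer.camera_params('top'); im,d=viewer.read_camera('top'); hsv=cv2.cvtColor(im,cv2.COLOR_RGB2HSV)
m=np.zeros(im.shape[:2],bool); m[125:180,295:368]=((hsv[:,:,2]<118)&(hsv[:,:,1]>70))[125:180,295:368]; rect(p,m,.016,'plane_tray')
f=np.zeros(im.shape[:2],bool); f[128:176,300:364]=(hsv[:,:,1]<45)[128:176,300:364]; rect(p,f,.005,'felt')
```

```text
21.75 [0.51105124 0.01845455 0.01946466]
plane_tray ctr mm 583.5 -266.9 size 114.6 x 82.8 long-axis deg from +x -89.2
felt ctr mm 586.6 -267.5 size 92.0 x 58.4 long-axis deg from +x -89.2
```

jog_arm(motion="0 0 2 0 0 0 1; 0 0 5 0 0 0 1; 0 -4 6 0 0 0 1; 0 -9 6 0 0 0 1; 0 -14 6 0 0 0 1; 1 -19 6 0 0 0 1; 3 -24 6 0 0 0 1; 6 -28 6 0 0 0 1; 7.5 -28.5 6 0 0 0 1; 7.5 -28.5 6 0 0 0 1; 7.5 -28.5 4 0 0 0 1; 7.5 -28.5 3 0 0 0 1")

```text
clock: 23.3
ee_pos: [0.5821, -0.2644, 0.0452]
orientation: [-0.003, 0.703, 0.711, -0.001]
contact_force: [-0.1, -0.1, -2.8]
width: 0.0427
grasp_force: 62.6
```

Run:
```python
from h import *
im2,d2=viewer.read_camera('scene'); a=cv2.resize(im2[160:240,290:410],(600,400),interpolation=cv2.INTER_CUBIC)
cv2.imwrite('pics/s7.png',a[:,:,::-1])
s=monitor.get_state(); print(s['clock'],s['width'],s['ee_pos'],s['orientation'],s['contact_force'])
```

```text
23.35 0.04246668359969954 [ 0.58150587 -0.26408324  0.04399609] [-0.00350299  0.70307406  0.71110745 -0.00089337] [-0.08274008  0.48852993 -3.37841374]
```

View pics/s7.png

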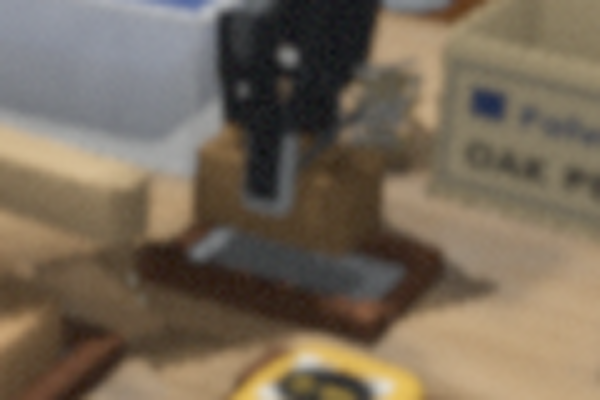

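jog_arm(motion="0 0 0 0 0 0 1; 0 0 0 0 0 0 1; 0 0 0 0 0 0 1")

```text
clock: 23.72
ee_pos: [0.5853, -0.2668, 0.0492]
orientation: [0.001, 0.703, 0.711, 0.0]
contact_force: [0.3, 0.3, -2.7]
width: 0.0429
grasp_force: 62.6
```

jog_arm(motion="0 0 -0.6 0 0 0 1; 0 0 -1.2 0 0 0 1; 0 0 -1.7 0 0 0 1; 0 0 -2.0 0 0 0 1; 0 0 -2.3 0 0 0 1; 0 0 -2.3 0 0 0 1; 0 0 -2.3 0 0 0 1")

```text
clock: 24.6
ee_pos: [0.5849, -0.2666, 0.0255]
orientation: [0.0, 0.703, 0.711, 0.0]
contact_force: [-0.3, 0.0, -2.3]
width: 0.0427
grasp_force: 62.6
```

Inside the well now, with no rim contact. I'll lower the last 5 mm.

jog_arm(motion="0 0 -0.2 0 0 0 1; 0 0 -0.4 0 0 0 1; 0 0 -0.5 0 0 0 1; 0 0 -0.5 0 0 0 1; 0 0 -0.5 0 0 0 1")

```text
clock: 25.22
ee_pos: [0.5847, -0.2664, 0.0205]
orientation: [-0.0, 0.703, 0.711, -0.0]
contact_force: [-1.7, 0.9, -0.2]
width: 0.0425
grasp_force: 62.8
```

jog_arm(motion="0 0 -0.1 0 0 0 1; 0 0 -0.1 0 0 0 1; 0 0 -0.1 0 0 0 -1; 0 0 -0.1 0 0 0 -1; 0 0 -0.1 0 0 0 -1; 0 0 -0.1 0 0 0 -1; 0 0 -0.1 0 0 0 -1; 0 0 2 0 0 0 -1; 0 0 5 0 0 0 -1; 0 0 9 0 0 0 -1; 0 0 13 0 0 0 -1; 0 0 15 0 0 0 -1")

```text
clock: 26.72
ee_pos: [0.5866, -0.2675, 0.1752]
orientation: [0.003, 0.703, 0.711, 0.001]
contact_force: [0.4, -0.9, 0.2]
width: 0.0856
grasp_force: 0.0
```

jog_arm(motion="-3 -4 1 0 0 0 -1; -7 -8 2 0 0 0 -1; -11 -13 3 0 0 0 -1; -15 -18 3 0 0 0 -1; -19 -23 3 0 0 0 -1; -23 -27 3 0 0 0 -1; -26 -30 3 0 0 0 -1; -26 -30 3 0 0 0 -1; -26 -30 3 0 0 0 -1; -26 -30 3 0 0 0 -1")

```text
clock: 27.98
ee_pos: [0.3258, -0.5653, 0.2002]
orientation: [-0.0, 0.703, 0.711, 0.0]
contact_force: [-0.5, -0.2, 0.2]
width: 0.086
grasp_force: 0.0
```

Run:
```python
from meas import *
s=monitor.get_state(); print(s['clock'],s['width'],s['ee_pos'],s['contact_force'])
p=viewer.camera_params('top'); im,d=viewer.read_camera('top'); im2,_=viewer.read_camera('scene')
cv2.imwrite('pics/t8.png',np.vstack([cv2.resize(im[110:300,130:450],(505,300)),cv2.resize(im2[140:300,130:450],(505,252))])[:,:,::-1])
z=cloud(p,d)[:,:,2]
for n,(x0,y0,x1,y1),lo,hi,h in [('block',(238,202,326,272),.025,.05,.037),('tape',(338,190,424,272),.025,.06,.039),('plane',(296,122,368,182),.03,.1,.041),('plane',(296,122,368,182),.03,.05,.041)]:
    m=np.zeros(z.shape,bool); m[y0:y1,x0:x1]=((z>lo)&(z<hi))[y0:y1,x0:x1]
    try: rect(p,m,h,n); print(np.median(z[m]))
    except Exception as e: print(n,e)
```

```text
27.975 0.08600267001071298 [ 0.32576937 -0.56531741  0.20016093] [-0.45837362 -0.21360279  0.23237153]
block ctr mm 420.7 -175.7 size 98.6 x 60.1 long-axis deg from +x -89.3
0.03661873137922955
tape ctr mm 436.3 -346.2 size 77.0 x 64.3 long-axis deg from +x -0.3
0.037884357439789684
plane ctr mm 582.7 -266.1 size 74.1 x 45.1 long-axis deg from +x -89.7
0.04029515063468997
plane ctr mm 582.7 -266.1 size 74.1 x 45.1 long-axis deg from +x -89.7
0.039847849261307355
```

View pics/t8.png

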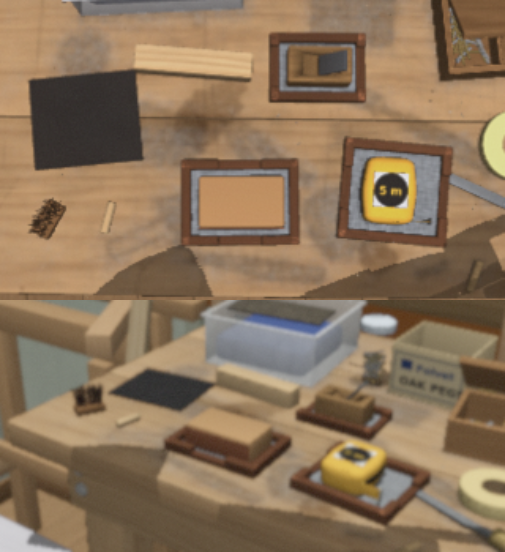

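Both views show all three tools flat inside their own wells. The plane is at top (318,66), with its top face at 40 mm as expected. The block is at (240,202) and the tape at (390,190). The bystanders haven't moved, so I'm handing in.

```bash
python3 -c "
from workcell import job; print(job.finish_job())"
```

```text
the job is handed in; nothing more can be done
None
```

The job is handed in at about 28 s of the 86 s allowed: the last pictures show the plane, sanding block and tape measure each flat in its own insert, with the bystanders unmoved; the hand-in call gave no verdict.

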